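# Close the ink tank and stand up the fallen refill bottles

## Robot

A 6-joint arm with a two-finger parallel gripper is mounted at the origin on the work surface; the furniture and walls round the work are solid. World frame = base frame: x ahead of the robot, y to its left, z up, the work surface at z = 0. Lengths are in m, angles in rad, forces in N, time in s.
With the tool pointing down it reaches from about 0.35 to 0.95 m from the base axis. Payload 17.4 kg.
Tool frame: the origin (TCP) lies between the finger pads; the fingertips stand 14 mm ahead of it and the grasp point (between the pads) lies 5 mm behind it (bot.tip_reach is the distance from the TCP to the fingertips, in m); z points along the fingers, y is the direction in which the jaws open and shut (so a half turn about z gives the same grasp; the last joint's range is limited). The gripper opens to 93 mm and grips with 3 to 60 N. Pads are 15 mm wide; open, the fingers measure 128 mm over their backs; the gripper's body (75 mm by 188 mm) begins 65 mm behind the grasp point.
Start: joints at [1.17, 0.116, 1.442, -0, 1.584, -0.038], TCP at [0.24, 0.631, 0.233] pointing down, gripper open.
Joint ranges: [-2.83, 2.83], [-0.83, 2.19], [0.07, 2.5], [-1.14, 4.28], [0.01, 3], [-2.97, 2.97]. Speed limits (rad/s): [1.89, 1.89, 2.22, 3.14, 3.14, 3.14].

## Interface

Orientations are given as [roll, pitch, yaw] about the fixed x, y, z axes, in that order (R = Rz(yaw) Ry(pitch) Rx(roll)).
In Python, from plant import bot, jaws, kin, snapshot, camera_info, finish_job gives the robot as it stands. Calls block until the motion is done:
- bot.movep(position, orientation): joint-space move of the TCP to a pose.
- bot.line_to(position, velocity=0.15, frame=None, contact_N=None): straight line of the TCP; frame=None keeps the orientation; velocity is the mean speed in m/s. With contact_N (N) it stops when the force on the tool has changed by that much, and returns True; else False.
- bot.move_j(angles): joint-space move.
- jaws.set_gripper(opening, force=None): opening from 0.0 (shut) to 1.0 (fully open); force is the grip in N (None keeps the last); returns when the fingers have stopped.
- bot.dwell(seconds).
- kin.ik(position, orientation): joint angles nearest the present ones, or None.
- bot.read_state(): the state.
- snapshot(name): name is "scene" or "top"; returns the picture (480x640x3 uint8, red, green, blue); there is no depth.
- camera_info(name): a dict with "fx", "fy", "cx", "cy" (pixels), "k1" (the pictures are not rectified: a ray, as slopes to the right and down, at radius r is drawn at 1 + k1 r^2 times it, then the intrinsics apply), "camera_from_world" (4x4, takes a point from world to camera coordinates). Camera axes: x right, y down, z forward; pixel columns grow to the right and rows downward; lengths in m; the calibration is good to about 2 mm. A picture is of the moment at which its call begins. camera_info takes no time and is no camera call.
A pose or a line that the arm cannot do raises bot.Unreachable and nothing moves.
- finish_job(): hands the job in, once; it reports no verdict.
The state is a dict: "t": time; "qpos": joint angles; "joint_velocities": joint speeds; "effort": joint torques, N m; "eef_pos": TCP position; "tcp_rot": TCP orientation; "ft_force": force on the tool from outside, world axes, zero at the start; "moment": the same for the moment, N m; "gripper_width": opening from 0.0 (shut) to 1.0 (fully open).
Only numpy, scipy, OpenCV 4.12 (cv2) and the standard library are available. Lean on these libraries where they do the work, as an engineer would, in place of code of your own. Each camera call takes 0.05 s, during which the arm holds its last target. There are 200 camera calls.

## Task

Refilling is finished, so close up the ink station: set the orange cap level on the tank's neck so that it rests on top of the threads, turn it backward (counter-clockwise from above) until it drops into the thread starts, then screw it clockwise fully home. Stand every fallen ink refill bottle upright inside the drip tray, in any order, and leave everything else on the table where it is.

Things in the scene. Friction and masses are not known exactly. Their poses are not given: they have to be found in the camera images.
- tank_cap: orange screw cap, 61 mm across, 35 mm tall, 30 mm deep inside, 0.07 kg, starts open side down on the table. Origin: centre of its lower rim; z up. Inside the rim three 5 mm round pins point inward at 0, 120 and 240 degrees from its x axis, undersides level with the rim, tips 20 mm from the axis; three white bars on its top stand over the pins.
- neck (a point): centre of the tank's filler neck at the height of the thread crown, the flat ring (out to 25 mm from the axis) on which the cap's pins rest; 125 mm above the table; z up, x and y as the tank's. A 39 mm wide tube rises 10 mm above the crown, tapering to 30 mm at the top. The rim of the cap stands at this height on the crown, 11.5 mm below it at the thread starts, 18.5 mm below when home.
- thread_start (a point): middle of one of three thread starts (30 degree gaps in the crown), 22.5 mm from the neck's axis along its +x; the others lie 120 and 240 degrees on. Clockwise of each the crown runs to a stop at 98 degrees, 5 mm higher than the crown, so a pin on the crown reaches its start only counter-clockwise. There a free cap falls 11.5 mm; a held one must be let down.
- thread_home (a point): where a pin ends when home: 22.5 mm from the neck's axis, 91 degrees clockwise of the thread start, 18.5 mm below the crown (the other two at 120 degrees). Turned clockwise from the start, the pins run under the crown: level for 15 degrees, then falling 7 mm over 75 degrees, with 2.5 mm vertical play, to a dead stop. The cap stays put on the thread when let go.
- ink_tank: white ink tank fixed to the table, black 130 x 120 mm foot, top at 91 mm, grey neck in the middle of its top, small red tap at its front (-x). Three red dots on the flange round the neck, 33 mm from its axis, mark the thread starts. Origin: centre of its underside.
- drip_tray: flat aluminium tray fixed to the table, outside 110 mm (its x) by 360 mm (its y), rim 10 mm high and 4 mm thick. Origin: centre of its underside, on the table; the inner floor is 4 mm above it.
- refill_0: blue-labelled ink refill bottle with black cap, 44 mm across, 112 mm tall (cylindrical body up to 94 mm, narrow cap above), 0.12 kg. Origin: centre of its base; its z axis runs from the base to the cap. Starts lying on its side on the table (axis 22 mm up), cap end away from the robot or toward -y. It can roll. May be absent.
- refill_1: magenta-labelled ink refill bottle with black cap, 44 mm across, 112 mm tall (cylindrical body up to 94 mm, narrow cap above), 0.12 kg. Origin: centre of its base; its z axis runs from the base to the cap. Starts lying on its side on the table (axis 22 mm up), cap end away from the robot or toward -y. It can roll. May be absent.
- refill_2: blue-labelled ink refill bottle with black cap, 44 mm across, 112 mm tall (cylindrical body up to 94 mm, narrow cap above), 0.12 kg. Origin: centre of its base; its z axis runs from the base to the cap. Starts lying on its side on the table (axis 22 mm up), cap end away from the robot or toward -y. It can roll. May be absent.
- glue_bottle: white glue bottle with orange nozzle, 55 mm across, 155 mm tall; a bystander, to be left where it is. Origin: centre of its underside
- tape_measure: yellow and black tape measure, 63 x 76 x 37 mm; a bystander, to be left where it is. Origin: centre of its underside
- refill_3: magenta-labelled ink refill bottle with black cap, 44 mm across, 112 mm tall (cylindrical body up to 94 mm, narrow cap above), 0.12 kg. Origin: centre of its base; its z axis runs from the base to the cap. Starts lying on its side on the table (axis 22 mm up), cap end away from the robot or toward -y. It can roll. May be absent.
There are look-alikes about, which are no part of the job. What is shaped like the refill_3 but purple is not meant.

How it is judged:
By the outcome, as a careful person would: the job done as asked, in the order asked, and still so for the second after the job is handed in, with the robot touching nothing.
Of refill_0, refill_1, refill_2, refill_3 only 3 to 4 are there at a start; the rules pass over those that are not, and their reading is None.
At some moment in a run one of refill_0, refill_1, refill_2 may be knocked a few centimetres aside while the robot is not near it.
It also fails if it takes over 210 s, if anything falls off the work surface, if the arm or the gripper's body presses on something with over 40 N, if the wrist force passes 120 N, or if a joint passes its speed limit or range.

## Working session

There is one attempt and no reset: what is moved stays moved. The work goes in short steps, each a Python script; the robot and the scene stay as the last script left them, time stands still between calls to the robot, and variables do not carry over. Pictures are saved under pics/ and viewed, about 12 in all and at most 16, crops included, and the job is handed in when it is done.

```bash
ls; mkdir -p pics; python3 - <<'E'
from plant import *
import cv2,numpy as np
for n in("scene","top"):
    cv2.imwrite(f"pics/{n}0.png",snapshot(n)[:,:,::-1]); c=camera_info(n); print(n,{k:(np.round(v,4).tolist()) for k,v in c.items()})
print(bot.read_state(),bot.tip_reach)
E
```

```text
pics
scene {'fx': 576.9814, 'fy': 576.9814, 'cx': 314.3692, 'cy': 240.3487, 'k1': 0.0438, 'camera_from_world': [[0.8385, -0.5448, -0.0115, -0.4197], [-0.3687, -0.5517, -0.7481, 0.2276], [0.4012, 0.6315, -0.6635, 1.6198], [0.0, 0.0, 0.0, 1.0]]}
top {'fx': 490.4386, 'fy': 490.4386, 'cx': 321.8527, 'cy': 237.959, 'k1': -0.1214, 'camera_from_world': [[-0.0044, -1.0, -0.0057, -0.0318], [-0.996, 0.0049, -0.0893, 0.4804], [0.0894, 0.0053, -0.996, 1.6013], [0.0, 0.0, 0.0, 1.0]]}
{'t': 0.1, 'qpos': array([ 1.17020171e+00,  1.16440085e-01,  1.44219246e+00,  1.56665601e-05,
        1.58402725e+00, -3.77977656e-02]), 'joint_velocities': array([-0.00011341,  0.00024247, -0.00235061,  0.00033548, -0.0012244 ,
        0.00148557]), 'effort': array([ 1.39289245e-03, -7.22888374e+01, -6.23869228e+01,  7.81811471e-02,
        2.27810245e-02, -4.50573884e-05]), 'eef_pos': array([0.23948556, 0.63090079, 0.23198134]), 'tcp_rot': array([-3.14052687e+00, -5.59801097e-05,  2.77879597e+00]), 'ft_force': array([-0.59486132, -1.28944186,  0.438455  ]), 'moment': array([0.00664336, 0.00315807, 0.01426316]), 'gripper_width': 1.0018690563403683} 0.014
```

View pics/top0.png

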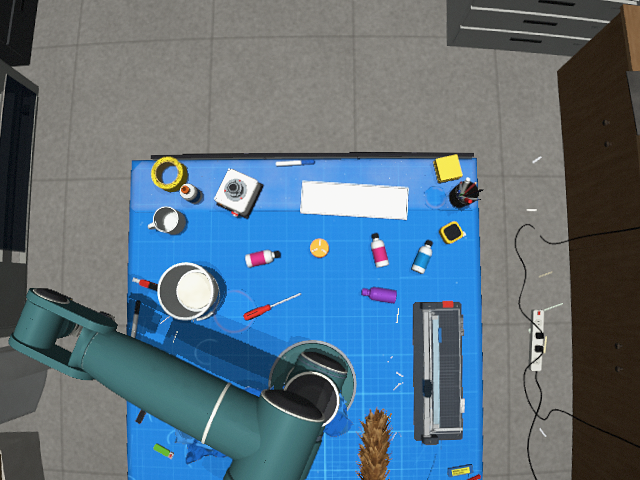

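View pics/scene0.png

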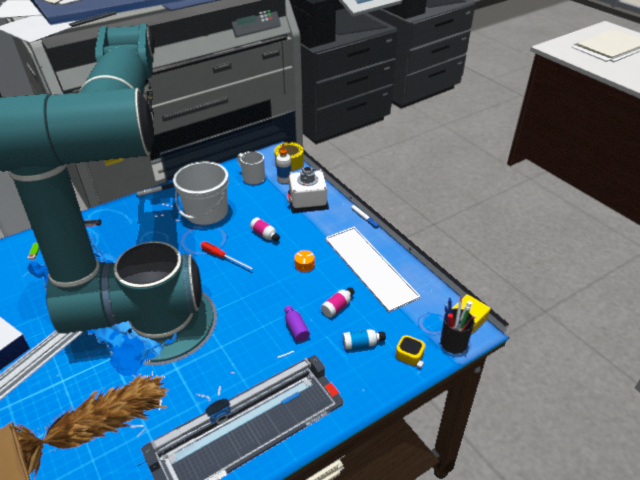

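Both pictures agree. In the top view:
- Tank at (238,191), tray at (354,200), orange cap at (319,248).
- Magenta bottles at (263,258) and (378,250), blue bottle at (423,257).
- Look-alikes: purple bottle (380,295), yellow tape roll (169,173), yellow note pad (447,168), and the glue bottle's orange nozzle (190,190).

The cap I want is the orange disc at (319,248). The bottles I want are the three with magenta or blue labels. Next, close crops.

```bash
cat > h.py <<'E'
from plant import *
import cv2,numpy as np
from math import *
def cam(n):
    c=camera_info(n); K=np.array([[c['fx'],0,c['cx']],[0,c['fy'],c['cy']],[0,0,1.]]); return K,c['k1'],np.array(c['camera_from_world'])
def p2w(n,uv,z):
    "pixels -> world points at height z"
    K,k1,T=cam(n); uv=np.array(uv,float).reshape(-1,1,2)
    r=cv2.undistortPoints(uv,K,np.array([k1,0,0,0.]))[:,0]
    d=np.c_[r,np.ones(len(r))]@T[:3,:3]; o=-T[:3,:3].T@T[:3,3]
    return o+d*((z-o[2])/d[:,2])[:,None]
def w2p(n,P):
    K,k1,T=cam(n); return cv2.projectPoints(np.array(P,float).reshape(-1,1,3),cv2.Rodrigues(T[:3,:3])[0],T[:3,3],K,np.array([k1,0,0,0.]))[0][:,0]
def crop(n,x0,y0,w,h,s,f,img=None):
    im=snapshot(n) if img is None else img
    cv2.imwrite(f,cv2.resize(im[y0:y0+h,x0:x0+w,::-1],None,fx=s,fy=s,interpolation=cv2.INTER_CUBIC)); return im
E
python3 - <<'E'
from h import *
im=snapshot("top"); sc=snapshot("scene")
a=cv2.resize(im[160:225,205:285],None,fx=5,fy=5,interpolation=cv2.INTER_CUBIC)
b=cv2.resize(im[225:290,280:360],None,fx=5,fy=5,interpolation=cv2.INTER_CUBIC)
c=cv2.resize(im[228:280,240:440],None,fx=4,fy=4,interpolation=cv2.INTER_CUBIC)
cv2.imwrite("pics/c1.png",np.vstack([np.hstack([a,b]),c])[:,:,::-1])
a=cv2.resize(sc[155:219,270:350],None,fx=5,fy=5,interpolation=cv2.INTER_CUBIC)
b=cv2.resize(sc[230:294,265:345],None,fx=5,fy=5,interpolation=cv2.INTER_CUBIC)
cv2.imwrite("pics/c2.png",np.hstack([a,b])[:,:,::-1])
# segment white tray
hsv=cv2.cvtColor(im,cv2.COLOR_RGB2HSV)
m=((hsv[...,1]<60)&(hsv[...,2]>200)).astype(np.uint8); m[:,:290]=0;m[:,425:]=0;m[:165]=0;m[230:]=0
cs=cv2.findContours(m,0,2)[0]; k=max(cs,key=cv2.contourArea); print("tray box px",cv2.boxPoints(cv2.minAreaRect(k)))
print(p2w("top",cv2.boxPoints(cv2.minAreaRect(k)),.01)[:,:2])
def blob(m,x0,y0,x1,y1,z,name):
    q=np.zeros_like(m);q[y0:y1,x0:x1]=m[y0:y1,x0:x1]; ys,xs=np.nonzero(q); u=[xs.mean(),ys.mean()]
    print(name,len(xs),u,p2w("top",u,z)[0]); 
org=((hsv[...,0]>8)&(hsv[...,0]<24)&(hsv[...,1]>120)&(hsv[...,2]>100)).astype(np.uint8)
blob(org,300,230,340,268,.03,"cap")
nb=1-((hsv[...,0]>98)&(hsv[...,0]<118)&(hsv[...,1]>170)).astype(np.uint8)
for n,b in dict(m1=(240,240,288,275),m2=(364,228,394,272),b=(405,235,440,280)).items():
    q=np.zeros_like(nb);q[b[1]:b[3],b[0]:b[2]]=nb[b[1]:b[3],b[0]:b[2]]
    k=max(cv2.findContours(q,0,2)[0],key=cv2.contourArea); r=cv2.minAreaRect(k); print(n,r,p2w("top",r[0],.022)[0])
E
```

```text
tray box px [[299.53073 212.79102]
 [301.5093  179.94635]
 [408.54257 186.39413]
 [406.564   219.2388 ]]
[[ 0.56625101  0.04041194]
 [ 0.67814998  0.03379915]
 [ 0.65468101 -0.32761281]
 [ 0.54285961 -0.31832469]]
cap 222 [np.float64(319.2072072072072), np.float64(247.82432432432432)] [ 0.44693269 -0.02527641  0.03      ]
m1 ((262.2941589355469, 257.1764831542969), (14.067066192626953, 35.41019821166992), 75.96376037597656) [0.41734867 0.16304076 0.022     ]
m2 ((378.5294494628906, 249.61764526367188), (33.95498275756836, 13.824528694152832), 75.96376037597656) [ 0.44056141 -0.2211535   0.022     ]
b ((426.87933349609375, 246.94827270507812), (13.918484687805176, 14.443709373474121), 23.198589324951172) [ 0.4485117  -0.38229167  0.022     ]
```

View pics/c1.png

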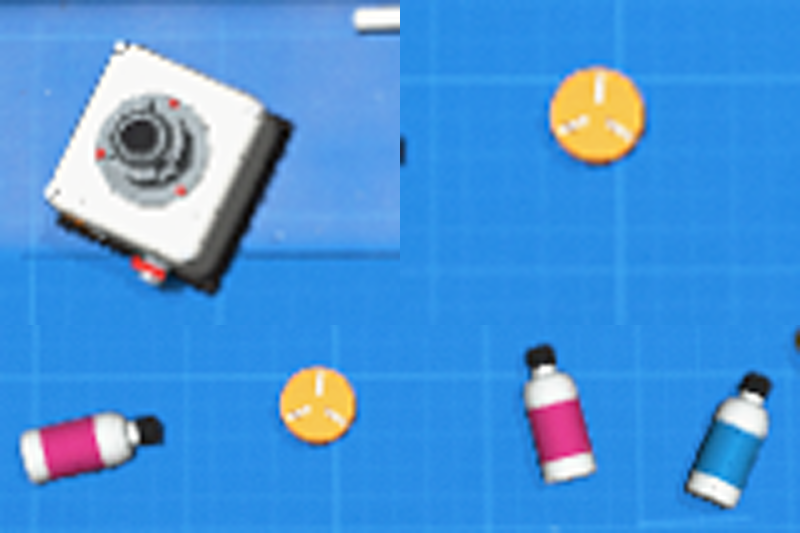

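View pics/c2.png

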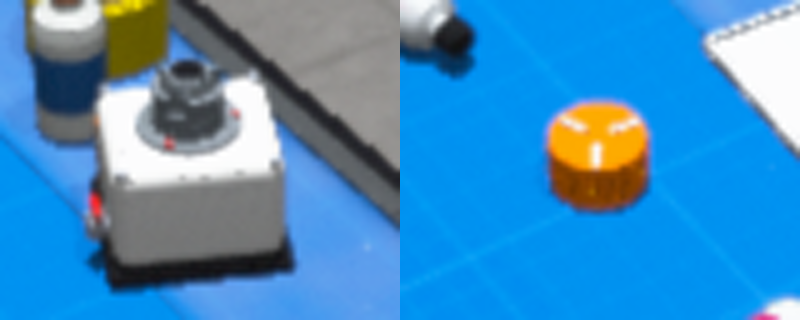

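Top crop: red dots on the flange at about (239.5,180.5), (224.7,190.5) and (240.8,197.8). The cap centre is at (319,247.6), with one white bar pointing straight up in the image. The bottle caps point right for m1 (left magenta), up for m2 (right magenta), and up and to the right for the blue one. I'll fit the neck and cap from both cameras.

```bash
python3 - <<'E'
from h import *
from scipy.optimize import least_squares
top=snapshot("top"); sc=snapshot("scene")
def red(im,x0,y0,x1,y1):
    c=im[y0:y1,x0:x1].astype(float); w=np.clip(c[...,0]-np.maximum(c[...,1],c[...,2])-25,0,None)
    n,l,s,_=cv2.connectedComponentsWithStats((w>0).astype(np.uint8)); out=[]
    for i in range(1,n):
        ys,xs=np.nonzero(l==i); ww=w[ys,xs]; 
        if ww.sum()>30: out.append((x0+(xs*ww).sum()/ww.sum(),y0+(ys*ww).sum()/ww.sum()))
    return np.array(out)
rt=red(top,218,175,250,203); rs=red(sc,292,165,325,190); print("red",rt,rs)
dt=np.array([[239.4,180.4],[224.6,190.4],[240.8,197.8]]); ds=np.array([[303.2,183.2],[316.6,177.4]])
near=lambda d,r:np.array([min(r,key=lambda q:np.hypot(*(q-p))) if len(r) and min(np.hypot(*(r-p).T))<2.5 else p for p in d])
dt=near(dt,rt);ds=near(ds,rs); print(dt,ds)
def pts(p): 
    a=p[3]+np.arange(3)*2*pi/3; return np.c_[p[0]+.033*np.cos(a),p[1]+.033*np.sin(a),0*a+p[2]]
def res(p,nt=True,ns=True):
    P=pts(p); r=[]
    for n,d in (("top",dt),("scene",ds)):
        q=w2p(n,P)
        r+=[(q[np.argmin(np.hypot(*(q-u).T))]-u)*1 for u in d]
    return np.concatenate(r)
c0=p2w("top",dt.mean(0),.095)[0]; a0=p2w("top",dt,.095)-c0; print("c0",c0,np.hypot(a0[:,0],a0[:,1]),np.degrees(np.arctan2(a0[:,1],a0[:,0])))
s=least_squares(res,[c0[0],c0[1],.095,atan2(a0[0,1],a0[0,0])]); print("neck",s.x,degrees(s.x[3]),"res",s.fun.round(2))
# check projected neck pts
print("tube top px",w2p("top",[s.x[0],s.x[1],.135]),w2p("scene",[s.x[0],s.x[1],.135]))
# cap: orange+white silhouette top-cam, bars
hsv=cv2.cvtColor(top,cv2.COLOR_RGB2HSV); m=1-((hsv[...,0]>95)&(hsv[...,0]<120)&(hsv[...,1]>110)).astype(np.uint8)
q=np.zeros_like(m);q[228:268,300:340]=m[228:268,300:340]; ys,xs=np.nonzero(q); print("sil",len(xs),xs.mean(),ys.mean(),"w",xs.max()-xs.min()+1,ys.max()-ys.min()+1, p2w("top",[xs.mean(),ys.mean()],.02))
C=p2w("top",[xs.mean(),ys.mean()],.022)[0]
w=np.where(q>0,np.clip(top[...,2].astype(float)-110,0,None),0); ys,xs=np.nonzero(w)
P=p2w("top",np.c_[xs,ys],.035)-C; r=np.hypot(P[:,0],P[:,1]); k=(r<.025)&(r>.006); A=np.arctan2(P[:,1],P[:,0]); ww=w[ys,xs]
z=(ww[k]*np.exp(3j*A[k])).sum(); print("cap yaw",degrees(np.angle(z)/3),abs(z)/ww[k].sum())
print(top[238:258,309:330,2])
E
```

```text
red [[239.32905983 180.23931624]
 [224.54573171 190.31707317]
 [240.64074074 197.68518519]] [[316.82352941 177.        ]
 [303.35714286 183.33571429]]
[[239.32905983 180.23931624]
 [224.54573171 190.31707317]
 [240.64074074 197.68518519]] [[303.35714286 183.33571429]
 [316.82352941 177.        ]]
c0 [0.63122726 0.2438324  0.095     ] [0.03294315 0.03339561 0.03312613] [ -25.26596434   94.47537945 -144.71882399]
neck [ 0.63084806  0.24341354  0.09733851 -0.43839929] -25.118428791789018 res [-0.01 -0.06  0.11  0.04 -0.08  0.    0.02 -0.06 -0.05  0.06]
tube top px [[232.65197088 187.13678988]] [[306.93736529 168.7163464 ]]
sil 302 319.0430463576159 247.60927152317882 w 19 20 [[ 0.44834288 -0.02462803  0.02      ]]
cap yaw -5.617363506007824 0.9373525831312095
[[231 230 230 229 232 234 228 204 198 189 179 178 204 222 238 238 232 230
  231 230 231]
 [230 229 230 234 238 219 167 118 110  90 148 156 139 143 176 231 238 234
  233 231 232]
 [236 237 239 229 195 137  87  77  76  68 191 184 106  71  76 157 192 231
  240 237 236]
 [235 237 234 178  98  70  79  81  80  71 225 187  92  77  78  71 
[... 747 characters left out ...]
4 213 189 199 169 128  99  81  84  81 146 186 226 188 104  78
   71  79 206]
 [223 140 135 202 162  91  73  79  80  84  83  83  77 102 199 217 189 124
   53  95 210]
 [221 193 125  81  76  80  80  82  84  84  82  83  82  77  95 147 207 141
   72 174 228]
 [219 222 176  96  72  82  82  84  82  84  82  86  82  84  79  78 135  89
  164 229 232]
 [223 221 216 164  88  74  82  85  82  84  86  83  84  84  82  73  58  83
  212 235 232]
 [229 223 223 213 161  84  60  82  86  85  86  88  85  85  69  53  90 181
  231 234 232]
 [232 222 218 222 211 157 101  69  55  60  63  60  53  60  73 165 202 229
  233 231 231]
 [232 227 226 220 221 209 188 178 116  78  59  56  72 163 202 232 236 231
  230 228 229]]
```

```bash
cat >> h.py <<'E'
NECK=np.array([.6309,.2434]); START=radians(-25.1)
D=lambda y:[pi,0,y]
def st():
    s=bot.read_state(); return s
E
python3 - <<'E'
from h import *
c=[.4483,-.0246]
for z,y,p in((.12,1.29,c),(.02,1.29+pi/2,c),(.02,1.29,c),(.25,2.44,NECK),(.145,3.2,NECK),(.127,1.3,NECK)):
    q=kin.ik([*p,z],D(y)); print(y,None if q is None else np.round(q,2))
bot.movep([*c,.25],D(1.29+pi/2)); bot.movep([*c,.10],D(1.29+pi/2)); 
s=st(); print(s['eef_pos'],s['t'])
bot.line_to([*c,.020]); jaws.set_gripper(0,force=5); print(st()['gripper_width']*93)
jaws.set_gripper(1); bot.line_to([*c,.10]); bot.movep([*c,.10],D(1.29)); bot.line_to([*c,.020])
jaws.set_gripper(0,force=30); s=st(); print(s['gripper_width']*93,s['ft_force'],s['eef_pos'])
bot.line_to([*c,.20]); s=st(); print(s['gripper_width']*93,s['ft_force'],s['t'])
crop("top",120,140,370,200,2.1,"pics/d1.png")
E
```

```text
1.29 [-0.11 -0.35  2.05 -0.    1.44  0.17]
2.8607963267948966 [-0.11 -0.25  2.15  0.    1.25 -1.4 ]
1.29 [-0.11 -0.25  2.15 -0.    1.25  0.17]
2.44 [ 0.33  0.11  1.42  0.    1.61 -0.54]
3.2 [ 0.33  0.15  1.54  0.    1.45 -1.3 ]
1.3 [ 0.33  0.16  1.56 -0.    1.42  0.6 ]
[ 0.44898913 -0.02449407  0.10148015] 3.3917
60.81521865610824
61.30000754515731 [-1.44424634  0.18787344  4.10891857] [ 0.44843688 -0.02463057  0.02025516]
61.326051776450875 [ 0.45371299 -0.17271769 -0.61758441] 10.15
```

View pics/d1.png

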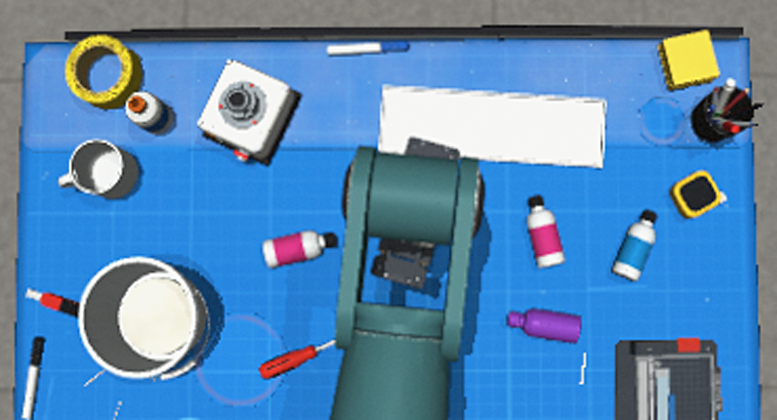

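The cap is held, with the jaws at 61.3 mm. The table that the arm used to hide shows no fourth bottle. Next I'll set the cap on the crown, with its pins about 40° clockwise of the starts.

```bash
python3 - <<'E'
from h import *
y0=1.29; cap=radians(-5.6); target=START-radians(40)+2*pi/3
yp=y0+(target-cap); print("yaw",yp)
bot.movep([*NECK,.26],D(yp)); bot.line_to([*NECK,.170])
print(bot.line_to([*NECK,.135],velocity=.02,contact_N=5)); s=st(); print(s['eef_pos'],s['ft_force'],s['moment'],s['t'],"rim",s['eef_pos'][2]-.020)
crop("scene",250,110,120,100,5,"pics/d2.png")
E
```

```text
yaw 2.3459241974565694
True
[0.63155707 0.24327234 0.14483322] [ 3.6850306  -1.4576695   1.87023868] [-0.07828024 -0.46717229  0.03540264] 13.3833 rim 0.12483322156790723
```

View pics/d2.png

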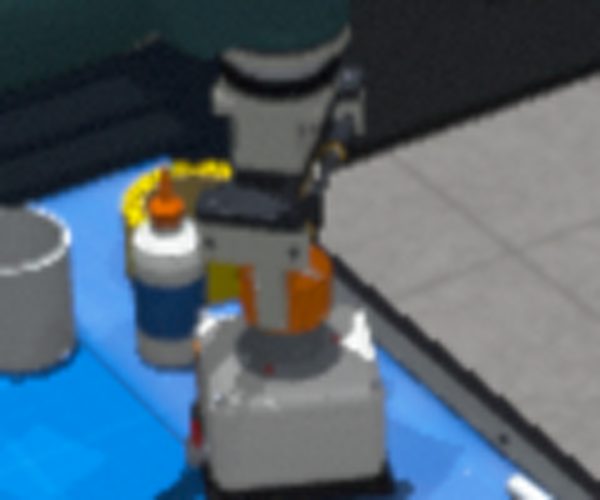

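The scene crop shows the cap level on the neck, with its rim at 124.8 mm against the 125 mm crown. I'll release it once so it seats, regrip it, then turn it counter-clockwise while feeling for the drop.

```bash
python3 - <<'E'
from h import *
s0=st(); y=2.346; x=np.array([.6315,.2432]); zc=.145
jaws.set_gripper(.8); print("free",st()['ft_force'],st()['moment'])
bot.line_to([*x,zc],frame=D(y)); jaws.set_gripper(0,force=20); s=st(); print(s['eef_pos'],s['ft_force'],s['gripper_width']*93)
ok=False
for i in range(16):
    y+=radians(4); bot.line_to([*x,zc+.0003],frame=D(y))
    hit=bot.line_to([*x,zc-.004],velocity=.02,contact_N=4); s=st()
    print(round(degrees(y-2.346)),hit,s['eef_pos'].round(4),s['ft_force'].round(1),s['moment'].round(2),flush=True)
    if not hit and s['eef_pos'][2]<zc-.003: ok=True;break
print(ok,s['t'],y)
E
```

```text
free [-0.28387937  0.44067384 -0.29640258] [-0.04409301  0.02722017 -0.04678258]
[0.63152398 0.24321913 0.14499465] [-0.08570365 -0.7616739  -0.61578831] 61.701047406793926
4 True [0.6316 0.2432 0.1446] [-2.6 -0.4  7.3] [-0.25  0.51 -0.03]
8 True [0.6316 0.2432 0.1446] [-2.  -1.4  7.4] [-0.27  0.51  0.02]
12 True [0.6316 0.2432 0.1446] [-3.6 -0.5  7.8] [-0.23  0.56 -0.06]
16 True [0.6316 0.2432 0.1446] [-2.1 -1.   9. ] [-0.24  0.46 -0.03]
20 True [0.6317 0.2432 0.1445] [-2.3 -0.7  7.4] [-0.22  0.47 -0.04]
24 True [0.6316 0.2432 0.1444] [-2.4 -0.5  7.4] [-0.19  0.36  0.02]
28 True [0.6318 0.2432 0.1438] [ 0.1 -0.6  4.7] [-0.03 -0.03  0.06]
32 False [0.6315 0.243  0.1404] [ 3.2 -2.  -3.4] [-0.45 -0.74  0.15]
True 18.3583 2.9045053606381863
```

```bash
python3 - <<'E'
from h import *
x=np.array([.6315,.2432]); y=2.346+radians(37); zc=.1447
bot.line_to([*x,.1404],frame=D(y)); s=st(); print(s['ft_force'].round(1),s['moment'].round(2))
hit=bot.line_to([*x,zc-.0145],velocity=.02,contact_N=4); s=st(); print("down",hit,s['eef_pos'].round(4),s['ft_force'].round(1),s['moment'].round(2),s['t'])
if hit and abs(s['eef_pos'][2]-(zc-.0115))<.002:
    zf=s['eef_pos'][2]+.0008
    a=0
    while a<100:
        a+=5; z=zf-max(0,min(a-12,75))/75*.007
        bot.line_to([*x,z],frame=D(y-radians(a)),velocity=.05); s=st()
        print(a,s['eef_pos'].round(4),s['ft_force'].round(1),s['moment'].round(2),s['tcp_rot'][2].round(3),flush=True)
        if np.linalg.norm(s['ft_force'])>35 or abs(s['moment'][2])>.6 : break
print(s['t'],s['gripper_width']*93)
E
```

```text
[ 4.2 -2.2 -3.4] [-0.29 -0.76  0.04]
down True [0.6316 0.243  0.1393] [ 0.7 -0.8 -0.9] [-0.02 -0.34  0.06] 18.825
18.825 61.58419266758955
```

The stop was only a change in side load, not the bottom. I'll continue down.

```bash
python3 - <<'E'
from h import *
x=np.array([.6315,.2430]); y=2.346+radians(37); zc=.1447
for k in range(5):
    hit=bot.line_to([*x,zc-.0145],velocity=.02,contact_N=6,frame=D(y)); s=st(); print("down",hit,s['eef_pos'].round(4),s['ft_force'].round(1),s['moment'].round(2),s['t'])
    if s['eef_pos'][2]<zc-.0105 or not hit: break
if hit and abs(s['eef_pos'][2]-(zc-.0115))<.002:
    zf=s['eef_pos'][2]+.0008
    a=0
    while a<100:
        a+=5; z=zf-max(0,min(a-12,75))/75*.007
        bot.line_to([*x,z],frame=D(y-radians(a)),velocity=.05); s=st()
        print(a,s['eef_pos'].round(4),s['ft_force'].round(1),s['moment'].round(2),s['tcp_rot'][2].round(3),flush=True)
        if np.linalg.norm(s['ft_force'])>35 or abs(s['moment'][2])>.6 : break
print(s['t'],s['gripper_width']*93)
E
```

```text
down True [0.6317 0.243  0.1329] [-1.6 -0.2  6.2] [-0.1   0.07 -0.03] 19.2
5 [0.6315 0.2429 0.1334] [ 2.5 -1.8  1.3] [-0.29 -0.47 -0.01] 2.906
10 [0.6315 0.2429 0.1334] [ 2.5 -1.2 -1. ] [-0.27 -0.45 -0.02] 2.821
15 [0.6315 0.2429 0.1333] [ 3.6 -2.2 -0.9] [-0.34 -0.45 -0.06] 2.735
20 [0.6315 0.2429 0.1329] [ 2.4 -1.9 -0.4] [-0.33 -0.43 -0.06] 2.648
25 [0.6315 0.2429 0.1325] [ 2.9 -1.2 -0.7] [-0.32 -0.52 -0.02] 2.561
30 [0.6315 0.2429 0.1321] [ 3.6 -2.8  1. ] [-0.44 -0.58 -0.11] 2.473
35 [0.6316 0.2428 0.1316] [ 1.9 -3.  -1.2] [-0.56 -0.72 -0.06] 2.386
40 [0.6316 0.2428 0.1312] [ 4.7 -1.4 -0.8] [-0.51 -0.81 -0.08] 2.299
45 [0.6316 0.2428 0.1307] [ 4.  -2.5 -0.2] [-0.57 -0.92 -0.06] 2.211
50 [0.6317 0.2429 0.1303] [ 5.3 -3.6 -0.8] [-0.56 -0.87 -0.03] 2.124
55 [0.6316 0.243  0.1298] [ 4.9 -1.2  0.2] [-0.35 -0.89 -0.04] 2.037
60 [0.6316 0.243  0.1294] [ 5.1 -1.4  0.8] [-0.3  -0.93  0.06] 1.949
65 [0.6317 0.2429 0.129 ] [ 4.9 -2.6  1. ] [-0.52 -0.97  0.  ] 1.862
70 [0.6318 0.2428 0.1285] [ 5.9 -2.7  0.5] [-0.61 -1.05 -0.06] 1.775
75 [0.6318 0.2428 0.1281] [ 6.1 -3.2  0.4] [-0.59 -1.08 -0.  ] 1.687
80 [0.6319 0.2429 0.1277] [ 7.3 -2.2  0.4] [-0.5  -1.27  0.02] 1.6
85 [0.6319 0.2429 0.1272] [ 6.9 -2.   0.8] [-0.49 -1.17 -0.01] 1.513
90 [0.632  0.2429 0.1271] [ 7.7 -1.3 -0.8] [-0.42 -1.43  0.16] 1.426
95 [0.6321 0.2434 0.1272] [9.5 1.8 0.1] [ 0.17 -1.67  0.39] 1.339
100 [0.6322 0.2435 0.1273] [9.9 0.8 0.1] [ 0.3  -1.63  0.39] 1.252
24.2 60.24518796117425
```

A steady turning moment of 0.39 N m at 95–100° suggests the cap is at the dead stop. I'll release to clear the side load, regrip, then press and turn again to confirm.

```bash
python3 - <<'E'
from h import *
jaws.set_gripper(.8); x=np.array([.6319,.2432])
s=st(); print(s['ft_force'],s['tcp_rot'][2])
y=1.252+radians(20); bot.line_to([*x,.127],frame=D(y)); jaws.set_gripper(0,force=30); s=st(); print(s['ft_force'].round(1),s['moment'].round(2),s['gripper_width']*93)
bot.line_to([*x,.125],velocity=.01,contact_N=6); s=st(); z=s['eef_pos'][2]; print(s['eef_pos'],s['ft_force'].round(1))
for a in range(3,31,3):
    bot.line_to([*x,z],frame=D(y-radians(a))); s=st(); print(a,s['eef_pos'].round(4),s['ft_force'].round(1),s['moment'].round(2),s['tcp_rot'][2].round(3))
    if abs(s['moment'][2])>.8: break
jaws.set_gripper(.9); s=st(); print(s['ft_force'].round(1),s['t'])
bot.line_to([*x,.25]); bot.movep([.45,-.02,.35],D(1.5))
crop("top",205,160,80,65,7,"pics/d3.png"); im=snapshot("scene")
np.save("sc.npy",im); np.save("tp.npy",snapshot("top"))
E
```

```text
[-1.44637972 -0.35415772 -0.08336952] 1.2471099285771357
[ 1.6 -0.1  0.8] [-0.13 -0.07  0.04] 61.278210426481955
[0.63203231 0.24319367 0.12680398] [-1.9 -0.2  5.1]
3 [0.6322 0.2432 0.1269] [5.  0.4 0.6] [-0.01 -0.78  0.87] 1.55
[-0.  -0.1 -1. ] 26.6417
```

View pics/d3.png

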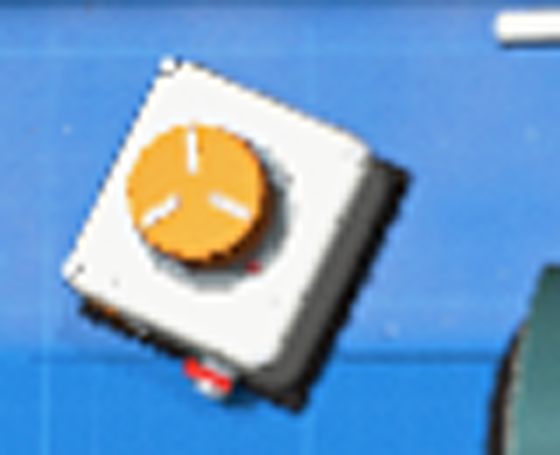

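At home: the regrip met a solid stop at once (0.87 N m within 3°). The up bar points about +4°, and home should be −25.1−91+120 = +3.9°. The rim is about 18 mm below the crown. Now the bottles.

```bash
cat >> h.py <<'E'
def bottle(im,box):
    x0,y0,x1,y1=box; c=im[y0:y1,x0:x1]; h=cv2.cvtColor(c,cv2.COLOR_RGB2HSV)
    lab=((h[...,0]>150)&(h[...,1]>100))
    wht=(h[...,1]<70)&(h[...,2]>150); blk=(h[...,2]<75)
    m=wht|blk|lab
    ys,xs=np.nonzero(m); P=p2w("top",np.c_[xs+x0,ys+y0],.022)[:,:2]
    ys,xs=np.nonzero(blk); B=p2w("top",np.c_[xs+x0,ys+y0],.022)[:,:2].mean(0)
    ctr=P.mean(0); d=np.linalg.svd(P-ctr)[2][0]; d=d*np.sign((B-ctr)@d); t=(P-ctr)@d; n=(P-ctr)@[-d[1],d[0]]
    return dict(ctr=ctr,dir=d,ang=degrees(atan2(d[1],d[0])),base=ctr+d*(t.max()+.0014-.112),len=np.ptp(t)+.0028,wid=np.ptp(n)+.0028,off=(n.max()+n.min())/2)
E
python3 - <<'E'
from h import *
im=np.load("tp.npy"); 
for n,b in dict(m1=(240,240,288,275),m2=(364,228,396,275),bl=(406,234,438,278)).items():
    print(n,{k:np.round(v,4).tolist() for k,v in bottle(im,b).items()})
crop("top",150,160,320,150,2.5,"pics/e1.png",img=im)
# IK feasibility
T=np.array([.6105,-.143]); ty=np.array([.065,.998])
from scipy.spatial.transform import Rotation as Rn
def pose(base,c,u,tilt,g=.065):
    """base, c=cap dir(3), u=down-ish dir(3) perp to c; tool z = u cos - c sin"""
    z=u*cos(tilt)-c*sin(tilt); y=np.cross(c,u); x=np.cross(y,z); return np.array(base)+c*g+z*.005, Rn.from_matrix(np.c_[x,y,z]).as_euler('xyz')
up=np.array([0,0,1.])
for n,b in dict(m1=(240,240,288,275),m2=(364,228,396,275),bl=(406,234,438,278)).items():
    r=bottle(im,b); c=np.r_[r['dir'],0]
    for tl in(0,15,30,45):
        p,o=pose([*r['base'],.024],c,-up,radians(tl)); q=kin.ik(p,o); print(n,tl,None if q is None else np.round(q,2))
for s in(-.12,-.03,.06,.14):
    b=T+ty*s; h=b-[0,0]; h=np.r_[h/np.linalg.norm(h),0]
    for tl in(0,15,30,45):
        p,o=pose([*b,.006],up,h,radians(tl)); q=kin.ik(p,o); print("tray",s,tl,None if q is None else np.round(q,2))
E
```

```text
m1 {'ctr': [0.4144, 0.1565], 'dir': [0.0147, -0.9999], 'ang': -89.1557, 'base': [0.4138, 0.191], 'len': 0.1429, 'wid': 0.1151, 'off': 0.0023}
m2 {'ctr': [0.4347, -0.2222], 'dir': [0.9699, 0.2436], 'ang': 14.101, 'base': [0.3869, -0.2342], 'len': 0.1135, 'wid': 0.0448, 'off': 0.0005}
bl {'ctr': [0.4219, -0.3701], 'dir': [0.9104, -0.4138], 'ang': -24.4459, 'base': [0.3686, -0.3459], 'len': 0.1136, 'wid': 0.0468, 'off': 0.0001}
m1 0 [ 0.24 -0.29  2.18 -0.    1.25  0.22]
m1 15 [ 0.07 -0.32  2.21  0.28  1.24 -0.04]
m1 30 [-0.1  -0.28  2.24  0.54  1.29 -0.3 ]
m1 45 [-0.24 -0.18  2.25  0.77  1.39 -0.52]
m2 0 [-0.5  -0.12  2.04  0.    1.23 -2.32]
m2 15 [-0.41  0.02  1.92 -0.16  1.41 -2.19]
m2 30 [-0.34  0.17  1.81 -0.28  1.61 -2.11]
m2 45 [-0.3   0.32  1.71 -0.38  1.8  -2.06]
bl 0 [-0.76  0.03  1.89  0.    1.22 -1.91]
bl 15 [-0.72  0.18  1.74 -0.08  1.47 -1.85]
bl 30 [-0.7   0.34  1.6  -0.13  1.71 -1.82]
bl 45 [-0.67  0.5   1.47 -0.19  1.94 -1.82]
tray -0.12 0 [-0.48  0.07  2.36  3.05  0.87  1.63]
tray -0.12 15 [-0.48 -0.11  2.36  2.98  0.41  1.7 ]
tray -0.12 30 None
tray -0.12 45 [-0.47 -0.18  2.15  0.11  0.38 -1.71]
tray -0.03 0 [-0.35  0.02  2.42  3.05  0.87  1.63]
tray -0.03 15 [-0.35 -0.18  2.41  2.97  0.41  1.71]
tray -0.03 30 [-0.34 -0.26  2.33  1.17  0.06 -2.77]
tray -0.03 45 [-0.34 -0.24  2.21  0.11  0.4  -1.71]
tray 0.06 0 [-0.21 -0.01  2.45  3.04  0.87  1.63]
tray 0.06 15 [-0.21 -0.21  2.44  2.96  0.4   1.72]
tray 0.06 30 [-0.2  -0.3   2.36  1.06  0.07 -2.66]
tray 0.06 45 [-0.2  -0.28  2.23  0.11  0.4  -1.71]
tray 0.14 0 [-0.08 -0.01  2.45  3.04  0.87  1.63]
tray 0.14 15 [-0.08 -0.21  2.44  2.96  0.4   1.72]
tray 0.14 30 [-0.07 -0.3   2.36  1.05  0.07 -2.66]
tray 0.14 45 [-0.07 -0.28  2.23  0.11  0.4  -1.71]<sys>:0: UserWarning: Gimbal lock detected. Setting third angle to zero since it is not possible to uniquely determine all angles.
```

View pics/e1.png

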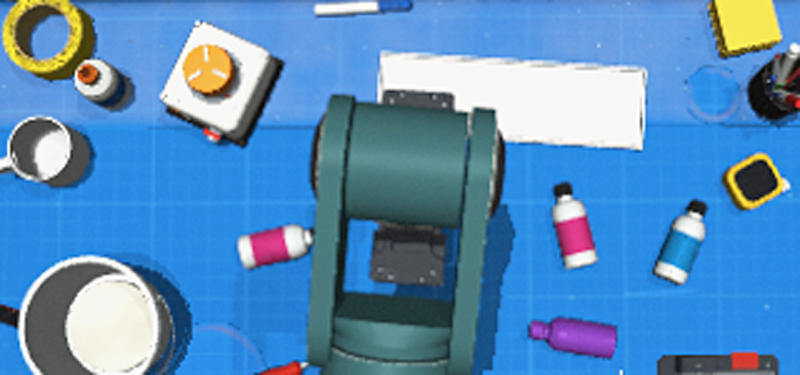

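The crop matches the detections. m2 measures 113.5 × 45 mm and blue 113.6 × 47 mm against a nominal 112 × 44 mm. m1 is partly hidden by the arm. I'll pick with the tool tilted 45° so the placing pose is comfortable, starting with m2.

```bash
cat >> h.py <<'E'
from scipy.spatial.transform import Rotation as Rn
up=np.array([0,0,1.]); T=np.array([.6105,-.143]); ty=np.array([.065,.998]); H=np.array([.998,-.065,0]); TL=radians(47)
def pose(base,c,u,tilt=TL,g=.065):
    z=u*cos(tilt)-c*sin(tilt); y=np.cross(c,u); x=np.cross(y,z); return np.array(base)+c*g+z*.005, Rn.from_matrix(np.c_[x,y,z]).as_euler('xyz'), z
def show(t):
    s=bot.read_state(); print(t,s['eef_pos'].round(4),s['ft_force'].round(1),round(s['gripper_width']*93,1),round(s['t'],1),flush=True); return s
def pick(r):
    c=np.r_[r['dir'],0]; p,o,z=pose([*r['base'],.026],c,-up)
    jaws.set_gripper(.78); bot.movep(p+up*.12,o); show("above")
    hit=bot.line_to(p,velocity=.1,contact_N=12); show(f"at {hit}")
    if hit: bot.line_to(p+up*.12); return False
    jaws.set_gripper(0,force=25); show("grip"); bot.line_to(p+up*.16); s=show("lift")
    return abs(s['gripper_width']*93-44)<4
def place(s):
    b=T+ty*s; p,o,z=pose([*(b-H[:2]*.004),.004],up,H)
    bot.movep(p+up*.12,o); show("over"); bot.line_to(p+up*.015,velocity=.12)
    hit=bot.line_to(p-up*.006,velocity=.015,contact_N=4); show(f"down {hit} want {p.round(4)}")
    jaws.set_gripper(.75); q=np.array(bot.read_state()['eef_pos']); bot.line_to(q-z*.10,velocity=.12); bot.line_to(q-z*.10+up*.08); show("out")
E
python3 - <<'E'
from h import *
for s in(-.1,0,.1):
    p,o,z=pose([*(T+ty*s),.004],up,H); print([None if (q:=kin.ik(p+up*d,o)) is None else np.round(q,2) for d in(0,.12)])
im=snapshot("top"); r=bottle(im,(364,228,396,275)); print(r)
if abs(r['len']-.112)<.006 and r['wid']<.052 and pick(r): place(-.1)
np.save("tp.npy",snapshot("top")); np.save("sc.npy",snapshot("scene"))
crop("scene",180,150,300,225,2.6,"pics/e2.png",img=np.load("sc.npy"))
E
```

```text
[array([-0.56, -0.15,  2.12,  0.64,  0.58, -2.5 ]), array([-0.56, -0.28,  2.02,  0.48,  0.78, -2.31])]
[array([-0.36, -0.24,  2.19,  0.43,  0.5 , -2.17]), array([-0.36, -0.37,  2.08,  0.31,  0.72, -2.02])]
[array([-0.13, -0.27,  2.22,  0.11,  0.45, -1.72]), array([-0.13, -0.4 ,  2.11,  0.07,  0.69, -1.68])]
{'ctr': array([ 0.4347177 , -0.22211335]), 'dir': array([0.96957611, 0.24479006]), 'ang': 14.169427164619446, 'base': array([ 0.38690831, -0.23418385]), 'len': np.float64(0.1134687476581749), 'wid': np.float64(0.044739588327174784), 'off': np.float64(0.0004378124651022632)}
above [ 0.4466 -0.2191  0.143 ] [ 0.1  0.  -0.5] 72.9 31.4
at False [ 0.4467 -0.2193  0.0232] [-0.7 -0.6  0.5] 72.8 32.7
grip [ 0.4464 -0.2192  0.0227] [0.2 0.8 0.7] 43.6 33.3
lift [ 0.4461 -0.2191  0.1816] [-0.3 -0.1 -1.2] 43.4 34.5
over [ 0.6032 -0.2424  0.1845] [ 0.6  0.  -1. ] 43.4 35.7
down True want [ 0.6034 -0.2428  0.0653] [ 0.6036 -0.2427  0.0644] [-1.3  1.2  5.3] 44.1 37.7
out [ 0.5348 -0.2378  0.2152] [ 0.4 -0.3 -0.4] 69.9 40.0
```

View pics/e2.png

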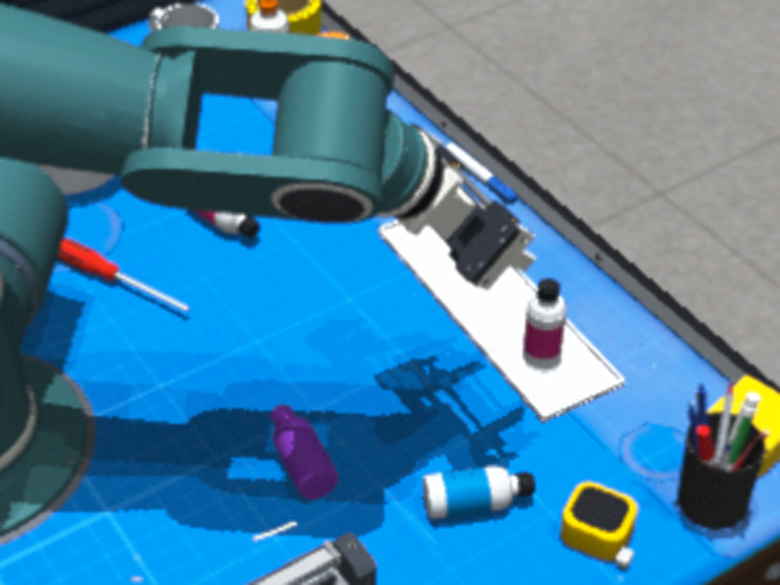

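m2 stands upright in the tray. Blue is next.

```bash
sed -i 's/    bot.movep(p+up\*.12,o); show("over")/    bot.movep(p+up*.13-H*.12,o); bot.line_to(p+up*.13,velocity=.2); show("over")/' h.py
python3 - <<'E'
from h import *
b=(404,232,440,280)
r=bottle(snapshot("top"),b); print(r)
if abs(r['len']-.112)<.006 and r['wid']<.052 and pick(r): place(0)
bot.movep([.45,-.25,.35],D(1.5))
im=snapshot("top"); np.save("tp.npy",im); crop("top",150,160,320,150,2.5,"pics/e3.png",img=im)
print({k:np.round(v,4).tolist() for k,v in bottle(im,(242,240,288,275)).items()})
E
```

```text
{'ctr': array([ 0.45146768, -0.35221911]), 'dir': array([0.99079803, 0.13534869]), 'ang': 7.778783408816032, 'base': array([ 0.39431535, -0.36002644]), 'len': np.float64(0.16609895914018963), 'wid': np.float64(0.13338012106568112), 'off': np.float64(-0.012410536140236073)}
{'ctr': [0.4164, 0.1694], 'dir': [0.2193, -0.9757], 'ang': -77.335, 'base': [0.4062, 0.2148], 'len': 0.1178, 'wid': 0.0461, 'off': -0.0002}
```

View pics/e3.png

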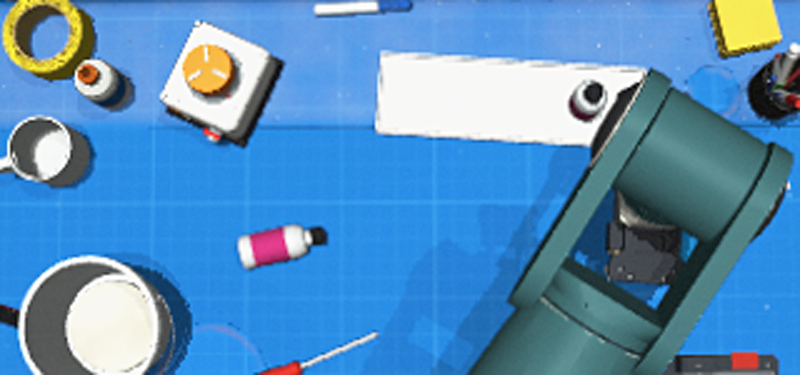

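The detector refused blue because of arm shadow or clutter in its box, so nothing moved. m1 is clearly seen (117.8 × 46 mm, cap toward −y), so I'll take it now and blue afterwards.

```bash
python3 - <<'E'
from h import *
r=bottle(np.load("tp.npy"),(242,240,288,275))
if pick(r): place(.1)
bot.movep([.38,.2,.35],D(1.8))
im=snapshot("top"); np.save("tp.npy",im); crop("top",150,160,320,150,2.5,"pics/e4.png",img=im)
print({k:np.round(v,4).tolist() for k,v in bottle(im,(406,234,438,278)).items()})
E
```

```text
above [0.4202 0.1545 0.1431] [ 0.   0.9 -0.2] 72.8 43.8
at False [0.42   0.1549 0.0232] [-0.1 -0.   0. ] 72.7 45.1
grip [0.4198 0.1549 0.0227] [ 0.3 -0.2  1.1] 43.5 45.7
lift [0.4194 0.1549 0.1816] [-0.3  0.3 -1.8] 43.3 46.9
over [ 0.6158 -0.043   0.1945] [ 0.1 -0.1 -1.3] 43.7 48.9
down True want [ 0.6164 -0.0432  0.0653] [ 0.6166 -0.0432  0.0656] [ 2.1 -0.5  3.2] 43.9 50.9
out [ 0.5477 -0.0386  0.2163] [-0.5  0.5  0.1] 69.6 53.2
{'ctr': [0.4208, -0.3699], 'dir': [0.9101, -0.4144], 'ang': -24.4832, 'base': [0.3685, -0.3461], 'len': 0.1136, 'wid': 0.0468, 'off': 0.0003}
```

View pics/e4.png

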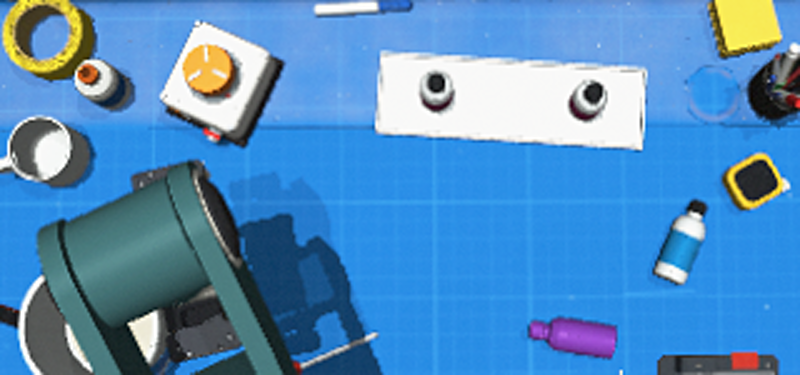

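Two bottles are standing. Blue lies undisturbed at about (681,243) in the crop. The tape measure is close to where the gripper's body will come down, so I'll use a 40° tilt for more height there.

```bash
python3 - <<'E'
import h
from h import *
P=h.pose; h.pose=lambda b,c,u:P(b,c,u,tilt=radians(40))
p,o,z=h.pose([*T,.004],up,H); print([np.round(kin.ik(p+d,o),2) for d in(0*up,.13*up,.13*up-H*.12)])
bot.movep([.42,-.15,.35],D(1.5))
r=bottle(snapshot("top"),(406,234,438,278)); print(r)
if abs(r['len']-.112)<.006 and r['wid']<.052 and h.pick(r): h.place(0)
bot.movep([.38,.2,.35],D(1.8)); bot.dwell(.5)
im=snapshot("top"); np.save("tp.npy",im); crop("top",150,160,320,150,2.5,"pics/e5.png",img=im)
crop("scene",130,130,360,240,2.2,"pics/e6.png"); show("end")
E
```

```text
[array([-0.38, -0.26,  2.26,  0.69,  0.38, -2.43]), array([-0.38, -0.42,  2.14,  0.42,  0.61, -2.13]), array([-0.5 , -0.77,  2.35,  0.47,  0.8 , -2.2 ])]
{'ctr': array([ 0.42364135, -0.35950896]), 'dir': array([ 0.88949621, -0.45694255]), 'ang': -27.189991175552862, 'base': array([ 0.37426114, -0.33414188]), 'len': np.float64(0.11346716992445108), 'wid': np.float64(0.1088177924328793), 'off': np.float64(0.019246826974213573)}
end [0.38 0.2  0.35] [ 0.  -0.6  0. ] 69.6 58.2
```

View pics/e5.png

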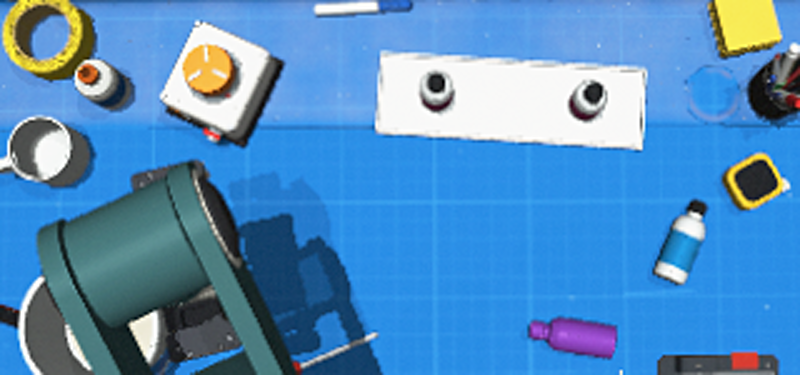

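View pics/e6.png

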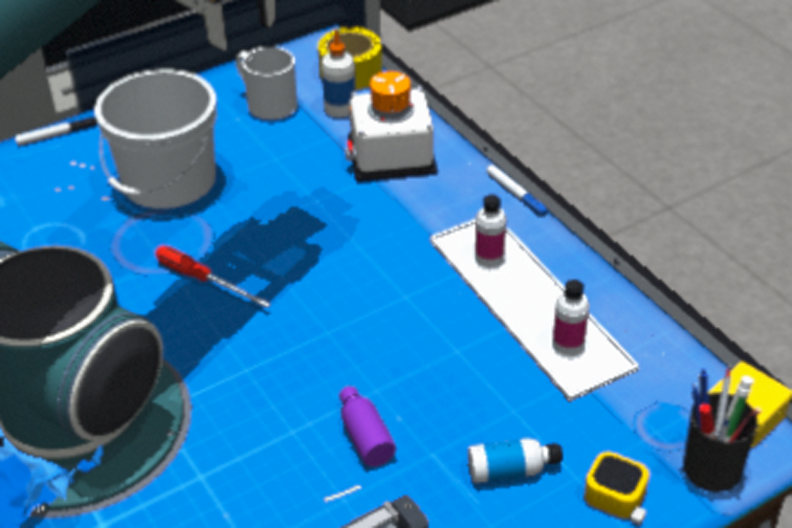

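Again the arm itself was in the detection box and the check refused the pick. From this pose blue is in clear view, so I'll measure here and go straight to it.

```bash
python3 - <<'E'
import h
from h import *
P=h.pose; h.pose=lambda b,c,u:P(b,c,u,tilt=radians(40))
r=bottle(snapshot("top"),(406,234,438,278)); print(r)
if abs(r['len']-.112)<.006 and r['wid']<.052:
    bot.movep([.42,-.15,.35],D(1.5))
    if h.pick(r): h.place(0)
bot.movep([.38,.2,.35],D(1.8)); bot.dwell(.5)
im=snapshot("top"); np.save("tp.npy",im)
a=cv2.resize(im[160:310,150:470],None,fx=2.4,fy=2.4); b=cv2.resize(snapshot("scene")[170:350,130:510],(768,364)); b=b[:240]
cv2.imwrite("pics/e7.png",np.vstack([a,b])[:,:,::-1]); show("end")
E
```

```text
{'ctr': array([ 0.42075286, -0.36994909]), 'dir': array([ 0.91154548, -0.41119927]), 'ang': -24.280193373543085, 'base': array([ 0.36843767, -0.34634965]), 'len': np.float64(0.11358936956953393), 'wid': np.float64(0.04692681213584918), 'off': np.float64(0.0004576190644248277)}
above [ 0.4251 -0.3716  0.143 ] [-0.2  0.6  1.3] 72.2 61.3
at False [ 0.425  -0.372   0.0228] [ 0.3 -0.1  1. ] 72.3 62.6
grip [ 0.4248 -0.3718  0.0222] [ 1.4 -0.4  0.5] 43.4 63.2
lift [ 0.4245 -0.3716  0.1811] [-0.1  0.1 -0.7] 43.5 64.4
over [ 0.6099 -0.143   0.1952] [-1.3 -0.5 -0.7] 43.6 66.8
down True want [ 0.6103 -0.143   0.0658] [ 0.6105 -0.143   0.0646] [-0.8 -0.   4.9] 43.3 68.9
out [ 0.5334 -0.1377  0.2067] [0.6 0.6 0. ] 69.8 71.2
end [0.38 0.2  0.35] [-0.1 -0.3  1. ] 69.8 73.8
```

View pics/e7.png

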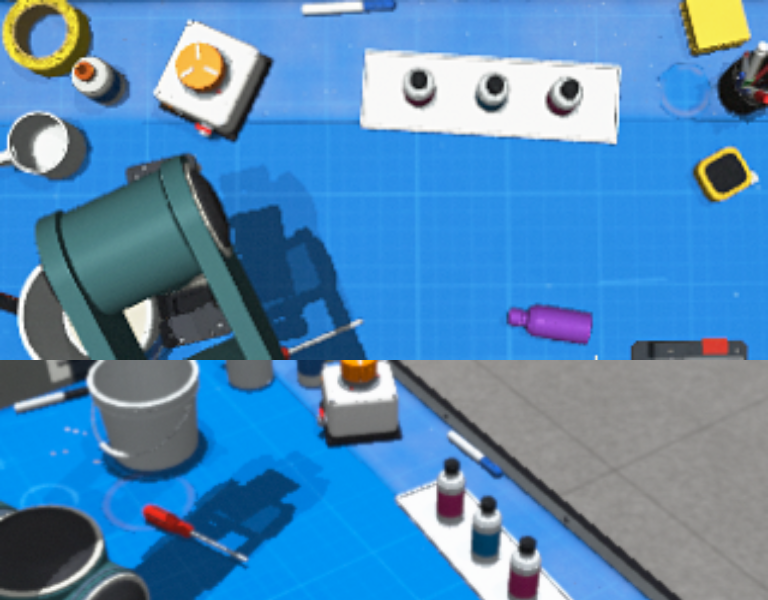

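All three bottles stand in the tray. One last full top view with the arm swung away, to check that no fourth bottle is hidden and to check the cap angle.

```bash
python3 - <<'E'
from h import *
bot.movep([.40,-.30,.35],D(1.2)); im=snapshot("top"); cv2.imwrite("pics/f.png",im[:,:,::-1])
C=np.r_[.6315,.2432,.1415]; w=np.clip(im[...,2].astype(float)-130,0,None); ys,xs=np.mgrid[175:202,218:248]; 
P=p2w("top",np.c_[xs.ravel(),ys.ravel()],.1415)-C; r=np.hypot(P[:,0],P[:,1]); k=(r<.024)&(r>.006); z=(w[175:202,218:248].ravel()[k]*np.exp(3j*np.arctan2(P[:,1],P[:,0])[k])).sum(); print("cap yaw",degrees(np.angle(z)/3),"home expected",-25.1-91+120)
E
```

```text
cap yaw 3.4345480617884543 home expected 3.9000000000000057
```

View pics/f.png

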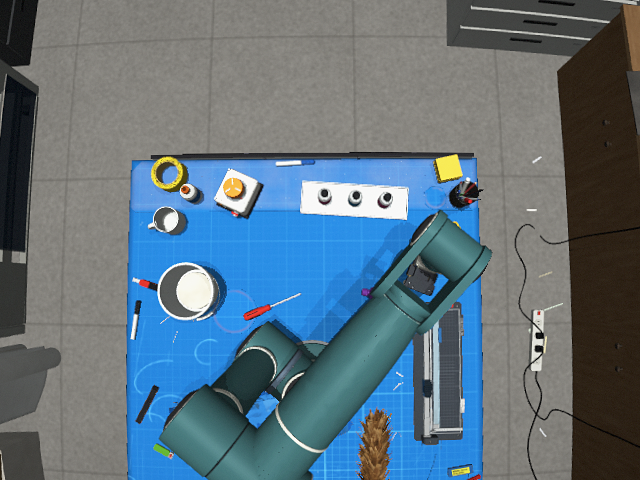

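The view shows no fourth bottle, the three stand in the tray at (325,197), (355,199) and (386,200), and the cap angle matches home. Handing in.

```bash
python3 -c "
from plant import *
finish_job()"
```

```text
the job is handed in; nothing more can be done
```

The ink station is closed up and I handed the job in at about 75 s of the 210 s allowed.

- **Cap:** I set it level on the crown, with its rim measured at 124.8 mm against 125 mm. I turned it about 30–37° counter-clockwise until it dropped, let it down to the thread starts, and screwed it clockwise to the dead stop. On regripping it, the turning moment reached 0.87 N m within 3°. In the last picture the cap's angle is 3.4°, against 3.9° expected at home.
- **Bottles:** Three refills were there, two magenta and one blue. All three stand upright in the tray, spaced about 100 mm apart. I saw no fourth refill in any view. I left the purple look-alike and the other items where they were. In the last picture the arm hid the tape measure and most of the purple bottle, but both were in place in the view just before.

**Checks that disagreed:**
- My descent on the thread was stopped early once by a change in side load, and I continued it down to the start.
- The blue bottle's detection was refused twice because the arm or its shadow was in view. I re-measured it from a clear view before picking it up.
- At home the rim read about 18 mm below the crown instead of 18.5 mm, probably because of the regrip. The stop and the cap's angle both agree with home.

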